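# Turn the mixer jar until it drops onto its base

## Task

The short steel jar was set on the mixer base without being turned home, so its lugs ride up on the rim. Turn it where it stands by the grip on its lid, pressing only lightly and without lifting it out, until its lugs drop into the notches and it sits fully down and upright; then let go. Leave the tall jar alone.

Things in the scene. Friction and masses are not known exactly. Their poses are not given: they have to be found in the camera images.
- mixer_base: Round white mixer base, fixed, 152 mm across, 85 mm high. Origin: centre of underside, z up. On top a round black collar, outer/inner diameter 102/82 mm, rim at z = 85 mm, with three notches about 28 mm wide and 12 mm deep (floor at z = 73 mm) cut down through its wall at 0, 120 and 240 degrees from +x. Well floor at z = 45 mm. The switch at -x is for looks.
- short_jar: Short steel jar, black lid, 76 mm across, 134 mm high, 0.3 to 0.5 kg. Origin: centre of foot, z up. Three lugs 12 mm wide, reaching 56 mm from the axis, undersides at z = 24 mm, at 0, 120, 240 degrees from +x. Starts loose in the collar, 3 mm play, lugs on the rim, origin 61 mm above the base's. Drops 12 mm by its weight when its lugs are within about 10 degrees of notches; any lug fits any notch.
- short_jar_grip (a point): Centre of the upright steel bar grip on the short jar's lid, on the jar's axis, 117 mm above the jar's origin; axes as the jar's. The bar is 56 mm long along x, 16 mm thick along y and 34 mm high, its top 17 mm above this point and the lid's flat top (81 mm across) 17 mm below it.
- tall_jar: Tall steel jar with the same lugs, lid and grip, 76 mm across, 179 mm high in all, standing loose on the worktop itself, not on the base. Origin: centre of its foot. Leave it where it stands.
Things that resemble listed ones, but are neither listed nor needed, are in the scene too. What is shaped like the short_jar but orange is not meant.

How it is judged:
At the end, for the whole second after the job is handed in: The short jar rests, released and upright within 4.5 degrees, with all three lugs down in the base's notches: its origin less than 52 mm (and more than 44 mm) above the base's origin, within 10 mm of the base's axis, and at rest (under 20 mm/s) (z of short_jar in the frame of mixer_base between 0.044 and 0.052 m and horizontal distance between short_jar and mixer_base below 0.01 m and angle between short_jar's own z axis and vertical below 0.08 rad and linear speed of short_jar below 0.02 m/s); the robot touches nothing.
It fails at once if the short jar is lifted out: raised more than 20 mm above where it rides on the rim (z of short_jar in the frame of mixer_base above 0.081 m).
It fails at once if the short jar is pressed onto the base with more than 60 N (contact force between short_jar and mixer_base above 60 N).
It fails at once if the short jar is tipped by more than 20 degrees (angle between short_jar's own z axis and vertical above 0.35 rad).
It fails at once if the tall jar is moved by more than 30 mm (distance of tall_jar from where it was at the start of the episode above 0.03 m).
It also fails if it takes over 29 s, if anything falls off the work surface, if the arm or the gripper's body presses on something with over 40 N, if the wrist force passes 120 N, or if a joint passes its speed limit or range.

## Robot

A 7-joint arm with a two-finger parallel gripper is mounted at the origin on a cart in front of the work surface, level with it; the furniture and walls round the work are solid. World frame = base frame: x ahead of the robot, y to its left, z up, the work surface at z = 0. Lengths are in m, angles in rad, forces in N, time in s.
With the tool pointing down it reaches from about 0.425 to 0.8 m from the base axis. Payload 8.3 kg.
Tool frame: the origin (TCP) lies between the finger pads; the fingertips stand 25 mm ahead of it and the grasp point (between the pads) lies 6 mm ahead of it; z points along the fingers, y is the direction in which the jaws open and shut (so a half turn about z gives the same grasp; the last joint's range is limited). The gripper opens to 85 mm and grips with 20 to 120 N. Pads are 22 mm wide; open, the fingers measure 114 mm over their backs; the gripper's body (76 mm by 85 mm) begins 54 mm behind the grasp point. The pads swing forward as they close: fully open they stand 13 mm farther back than shut.
Start: joints at [-1.361, 0.383, 0.016, 1.37, -0.006, 1.388, -0.046], TCP at [0.168, 0.602, 0.256] pointing down, gripper open.
Joint ranges: [-2.95, 2.95], [-0.25, 2.06], [-1.52, 1.56], [0.18, 2.33], [-1.44, 4.58], [0.02, 2.06], [-3.01, 3.01]. Speed limits (rad/s): [2.39, 2.39, 3.01, 3.01, 3.14, 3.14, 3.14].

## Interface

Orientations are given as a rotation vector (axis times angle).
In Python, from rig import env, claw, imaging gives the robot as it stands. Calls block until the motion is done:
- env.goto(position, orientation): joint-space move of the TCP to a pose.
- env.move_straight(position, ori=None, velocity=0.15, until_force=None): straight line of the TCP; ori=None keeps the orientation; velocity is the mean speed in m/s. With until_force (N) it stops when the force on the tool has changed by that much, and returns True; else False.
- env.goto_joints(angles): joint-space move.
- claw.gripper_to(opening, effort=None): opening from 0.0 (shut) to 1.0 (fully open); effort is the grip in N (None keeps the last); returns when the fingers have stopped.
- env.pause(seconds).
- env.ik(position, orientation): joint angles nearest the present ones, or None.
- env.get_state(): the state.
- imaging.read_camera(name): name is "scene" or "side" or "wrist"; returns (picture, depth): 420x560x3 uint8, blue, green, red; 420x560 float32, m along the optical axis (not along the pixel's ray), 0 where there is no reading.
- imaging.camera_model(name): a dict with "K" (3x3 intrinsics, pixels), "camera_from_world" (4x4, takes a point from world to camera coordinates). Camera axes: x right, y down, z forward; pixel columns grow to the right and rows downward; lengths in m; the calibration is good to about 2 mm. A picture is of the moment at which its call begins: read the wrist's pose just before it. camera_model takes no time and is no camera call; for the wrist camera it gives the pose at the moment of the call.
A pose or a line that the arm cannot do raises env.Unreachable and nothing moves.
- env.finish_job(): hands the job in, once; it reports no verdict.
The state is a dict: "t": time; "joints": joint angles; "qd": joint speeds; "joint_efforts": joint torques, N m; "tcp_pos": TCP position; "orientation": TCP orientation; "ft_force": force on the tool from outside, world axes, zero at the start; "ft_torque": the same for the moment, N m; "width": opening from 0.0 (shut) to 1.0 (fully open).
Only numpy, scipy, OpenCV 4.12 (cv2) and the standard library are available. Lean on these libraries where they do the work, as an engineer would, in place of code of your own. Each camera call takes 0.05 s, during which the arm holds its last target. There are 200 camera calls.

## Working session

There is one attempt and no reset: what is moved stays moved. The work goes in short steps, each a Python script; the robot and the scene stay as the last script left them, time stands still between calls to the robot, and variables do not carry over. Pictures are saved under pics/ and viewed, about 8 in all and at most 12, crops included, and the job is handed in when it is done.

```bash
mkdir -p pics; ls; python3 - <<'E'
from rig import env, claw, imaging
import cv2,numpy as np
for n in ("scene","side"):
    p,d=imaging.read_camera(n); cv2.imwrite(f"pics/{n}0.png",p); np.savez(f"pics/{n}0.npz",p=p,d=d)
    m=imaging.camera_model(n); print(n,m["K"].tolist(),np.round(np.linalg.inv(m["camera_from_world"]),3).tolist(), (d>0).mean())
s=env.get_state(); print({k:np.round(v,3).tolist() for k,v in s.items()})
E
```

```text
pics
scene [[518.2229710870271, 0.0, 282.38330932773727], [0.0, 518.2229710870271, 214.47327648181556], [0.0, 0.0, 1.0]] [[0.693, -0.563, 0.45, -0.174], [-0.721, -0.55, 0.422, -0.725], [0.009, -0.617, -0.787, 1.185], [0.0, 0.0, 0.0, 1.0]] 0.9958205782312926
side [[454.78698794799215, 0.0, 281.89079372267196], [0.0, 454.78698794799215, 215.45055388498994], [0.0, 0.0, 1.0]] [[0.966, -0.11, 0.233, 0.132], [-0.256, -0.5, 0.827, -1.293], [0.026, -0.859, -0.511, 0.814], [0.0, 0.0, 0.0, 1.0]] 0.9961011904761905
{'t': 0.1, 'joints': [-1.361, 0.384, 0.016, 1.371, -0.006, 1.388, -0.047], 'qd': [-0.002, -0.002, -0.001, -0.001, -0.001, -0.0, 0.0], 'joint_efforts': [0.004, -62.914, 0.848, -37.276, 0.017, 0.011, -0.0], 'tcp_pos': [0.168, 0.601, 0.255], 'orientation': [-0.427, -3.112, 0.003], 'ft_force': [-0.212, 0.354, -0.245], 'ft_torque': [-0.06, 0.051, 0.005], 'width': 0.998}
```

View pics/scene0.png

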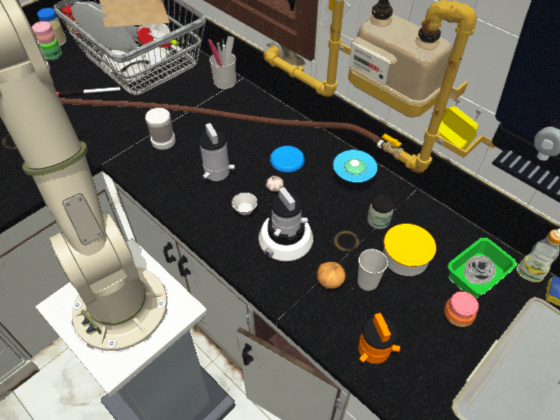

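View pics/side0.png

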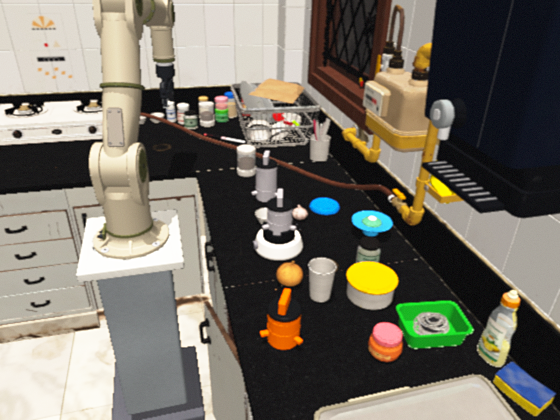

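The scene view shows the short jar on the white base at about (286,225), the tall jar at (214,155) and the orange decoy at (376,340). The side view shows the base at (278,240). Next I'll extract geometry from the depth images.

```bash
cat > h.py <<'E'
import numpy as np, cv2
def cloud(d,m,T=None):
    K=m["K"]; T=np.linalg.inv(m["camera_from_world"]) if T is None else T
    v,u=np.mgrid[:d.shape[0],:d.shape[1]]
    P=np.stack([(u-K[0][2])/K[0][0]*d,(v-K[1][2])/K[1][1]*d,d],-1)
    return P@T[:3,:3].T+T[:3,3]
def circ(p):
    A=np.c_[2*p,np.ones(len(p))]; s=np.linalg.lstsq(A,(p**2).sum(1),rcond=None)[0]
    return s[:2],np.sqrt(s[2]+s[:2]@s[:2])
def rect(p):
    r=cv2.minAreaRect(np.float32(p*1000)); b=cv2.boxPoints(r); e=[b[1]-b[0],b[2]-b[1]]
    e=max(e,key=np.linalg.norm); return np.round(np.array(r[0])/1000,4),np.round(r[1],1),round(np.degrees(np.arctan2(e[1],e[0]))%180,1)
E
python3 - <<'E'
from rig import imaging
from h import *
for n,px in (("scene",(286,225)),("side",(279,230))):
    z=np.load(f"pics/{n}0.npz"); P=cloud(z["d"],imaging.camera_model(n)); p=z["p"]
    c=P[px[1],px[0]]; print(n,"seed",c.round(3))
    near=np.linalg.norm(P[...,:2]-c[:2],axis=-1)<0.13
    g=near&(P[...,2]>.185)&(P[...,2]<.21)&(np.linalg.norm(P[...,:2]-c[:2],axis=-1)<0.07); print("griptop",g.sum(),rect(P[g][:,:2]),P[g][:,2].max())
    white=near&(p.min(-1)>150)&(P[...,2]>.01)&(P[...,2]<.1)
    q=P[white]; print("white",white.sum(),q.min(0).round(3),q.max(0).round(3))
    for lo in (.02,.04,.06):
        b=q[(q[:,2]>lo)&(q[:,2]<lo+.01)][:,:2]
        if len(b)>20: print(lo,len(b),[np.round(x,4) for x in circ(b)])
    b=near&(P[...,2]>.155)&(P[...,2]<.167); print("lid",b.sum(),rect(P[b][:,:2]))
    o=(.12,.12); u0,v0=px
    cv2.imwrite(f"pics/{n}c.png",cv2.resize(p[v0-50:v0+50,u0-50:u0+50],(600,600),interpolation=cv2.INTER_CUBIC))
s=[cv2.imread(f"pics/{n}c.png") for n in("scene","side")]
cv2.imwrite("pics/crop1.png",cv2.resize(np.hstack(s),(800,400)))
E
```

```text
scene seed [ 0.419 -0.182  0.116]
griptop 142 (array([ 0.4434, -0.1585]), array([57.3, 16.6]), np.float32(73.9)) 0.20061621269409935
white 1031 [ 0.363 -0.234  0.01 ] [ 0.504 -0.091  0.098]
0.02 158 [array([ 0.4434, -0.1589]), np.float64(0.0714)]
0.04 507 [array([ 0.4413, -0.1596]), np.float64(0.0594)]
lid 437 (array([ 0.4414, -0.1607]), array([77.2, 79.4]), np.float32(141.9))
side seed [ 0.434 -0.195  0.086]
griptop 56 (array([ 0.4421, -0.1595]), array([58.2, 14.9]), np.float32(75.7)) 0.19456906481268366
white 917 [ 0.362 -0.236  0.01 ] [ 0.514 -0.109  0.1  ]
0.02 155 [array([ 0.4411, -0.1573]), np.float64(0.0706)]
0.04 246 [array([ 0.4413, -0.1592]), np.float64(0.0581)]
lid 234 (array([ 0.4406, -0.1609]), array([75.4, 77.1]), np.float32(171.3))
```

View pics/crop1.png

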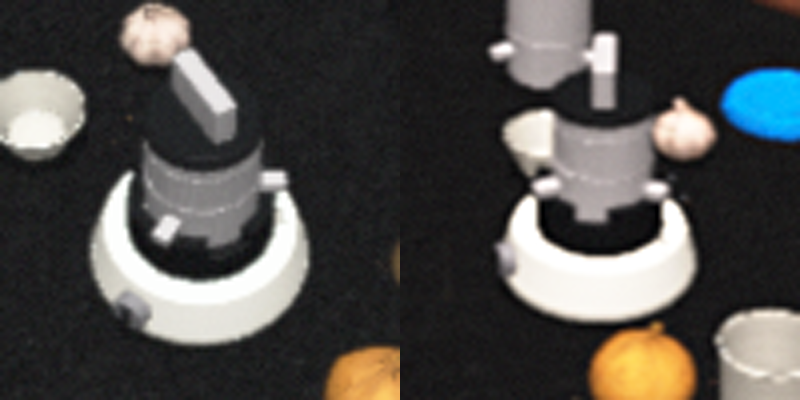

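```bash
python3 - <<'E'
from rig import imaging
from h import *
c=np.array([.442,-.159])
L={"scene":dict(notch=(291,234,.079),lugL=(277,232,.091),lugR=(304,220,.091),switch=(269,252,.035)),
"side":dict(notch=(276.5,232.5,.079),lugL=(265,227,.091),lugR=(293,227,.091),switch=(255.5,244.5,.035))}
for n in L:
    z=np.load(f"pics/{n}0.npz"); m=imaging.camera_model(n); P=cloud(z["d"],m); T=np.linalg.inv(m["camera_from_world"])
    for k,(u,v,h) in L[n].items():
        r=T[:3,:3]@np.linalg.inv(m["K"])@[u,v,1]; a=T[:3,3]+r*(h-T[2,3])/r[2]; b=P[int(v),int(u)]
        f=lambda x:(round(np.degrees(np.arctan2(x[1]-c[1],x[0]-c[0])),1),round(np.hypot(*(x[:2]-c)),4))
        print(n,k,"plane",f(a),"depth",f(b),b.round(3))
E
```

```text
scene notch plane (np.float64(-114.1), np.float64(0.0372)) depth (np.float64(-112.5), np.float64(0.035)) [ 0.429 -0.191  0.076]
scene lugL plane (np.float64(-167.9), np.float64(0.0435)) depth (np.float64(-166.4), np.float64(0.0455)) [ 0.398 -0.17   0.094]
scene lugR plane (np.float64(-42.6), np.float64(0.0488)) depth (np.float64(-46.6), np.float64(0.0484)) [ 0.475 -0.194  0.095]
scene switch plane (np.float64(-171.4), np.float64(0.0763)) depth (np.float64(-169.1), np.float64(0.0807)) [ 0.363 -0.174  0.043]
side notch plane (np.float64(-113.5), np.float64(0.0405)) depth (np.float64(-116.8), np.float64(0.0367)) [ 0.425 -0.192  0.078]
side lugL plane (np.float64(-158.6), np.float64(0.0504)) depth (np.float64(-159.9), np.float64(0.0497)) [ 0.395 -0.176  0.09 ]
side lugR plane (np.float64(-46.6), np.float64(0.0503)) depth (np.float64(-46.9), np.float64(0.0505)) [ 0.477 -0.196  0.091]
side switch plane (np.float64(-163.9), np.float64(0.08)) depth (np.float64(-168.7), np.float64(0.0785)) [ 0.365 -0.174  0.032]
```

Lugs are at about 75, -45 and -165°. The notches are at about 6–12° + 120k, from both the notch and the switch. That needs about +55° or -65°, so I'll check reachability.

```bash
cat >> h.py <<'E'
from scipy.spatial.transform import Rotation as Rn
def ori(deg):  # tool down, jaw axis (tool y) at deg
    a=np.radians(deg); y=np.array([np.cos(a),np.sin(a),0]); z=np.array([0,0,-1.])
    return Rn.from_matrix(np.c_[np.cross(y,z),y,z]).as_rotvec()
E
python3 - <<'E'
from rig import env,imaging
from h import *
s=env.get_state(); print(Rn.from_rotvec(s["orientation"]).as_matrix().round(2).tolist())
for b in (165,-15):
    for dl in range(-80,81,20):
        q=env.ik([.442,-.159,.192],ori(b+dl)); print(b,dl,None if q is None else np.round(q,2))
z=np.load("pics/scene0.npz"); P=cloud(z["d"],imaging.camera_model("scene")); print("tall",P[155,214].round(3),P[135,210].round(3),"wht",P[115,158].round(3))
E
```

```text
[[-0.96, 0.27, -0.0], [0.27, 0.96, -0.0], [-0.0, -0.0, -1.0]]
165 -80 [-0.89  0.23  1.34  1.91 -0.24  1.19  2.01]
165 -60 [-0.9   0.23  1.34  1.91 -0.24  1.19  2.36]
165 -40 [-0.9   0.24  1.35  1.91 -0.25  1.19  2.72]
165 -20 [-0.83  0.18  1.23  1.91 -0.18  1.18  3.  ]
165 0 [-0.93  0.27  1.4   1.91 -0.29  1.2  -2.83]
165 20 [-0.93  0.27  1.4   1.91 -0.29  1.2  -2.48]
165 40 [-0.93  0.27  1.4   1.91 -0.29  1.2  -2.13]
165 60 [-0.93  0.27  1.4   1.91 -0.29  1.2  -1.78]
165 80 [-0.93  0.27  1.4   1.91 -0.29  1.2  -1.43]
-15 -80 [-0.78  0.15  1.17  1.91 -0.15  1.18 -1.21]
-15 -60 [-0.85  0.19  1.27  1.91 -0.2   1.18 -0.82]
-15 -40 [-0.85  0.19  1.27  1.91 -0.19  1.18 -0.47]
-15 -20 [-0.85  0.19  1.26  1.91 -0.19  1.18 -0.13]
-15 0 [-0.84  0.18  1.26  1.91 -0.19  1.18  0.22]
-15 20 [-0.84  0.18  1.25  1.91 -0.19  1.18  0.57]
-15 40 [-0.84  0.18  1.25  1.91 -0.19  1.18  0.91]
-15 60 [-0.84  0.18  1.25  1.91 -0.19  1.18  1.26]
-15 80 [-0.85  0.19  1.27  1.91 -0.2   1.18  1.62]
tall [0.459 0.144 0.111] [0.47  0.165 0.168] wht [0.454 0.399 0.109]
```

```bash
python3 - <<'E'
from rig import env,imaging
from h import *
env.move_straight([.168,.601,.34],velocity=.3)
env.goto([.442,-.159,.33],ori(-15))
s=env.get_state(); m=imaging.camera_model("wrist"); p,d=imaging.read_camera("wrist")
cv2.imwrite("pics/w1.png",p); np.savez("pics/w1.npz",p=p,d=d,K=m["K"],T=np.linalg.inv(m["camera_from_world"]))
print(s["t"],s["tcp_pos"],s["joints"],s["ft_force"])
E
```

```text
3.3667 [ 0.44248081 -0.15802907  0.32994775] [-0.40699686 -0.0048276   0.68811879  1.6680301   0.00323009  1.4773808
  0.02113034] [0.17979064 0.48897685 0.84357495]
```

View pics/w1.png

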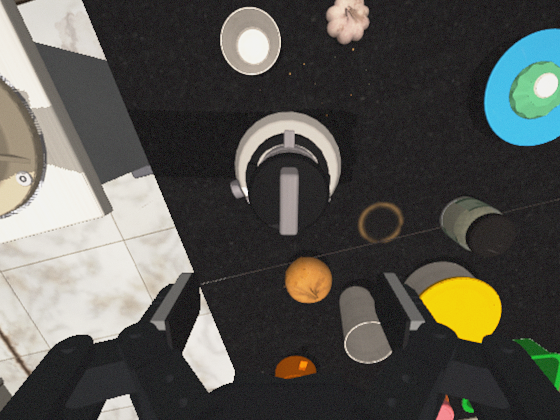

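The wrist view shows the grip bar around (289,200), the lug at (290,138), the switch at (237,189) and the white ring centred near (289,165). I'll refine from its depth.

```bash
python3 - <<'E'
from h import *
z=np.load("pics/w1.npz"); p,d=z["p"],z["d"]; P=cloud(d,dict(K=z["K"]),z["T"]); c=np.array([.442,-.159])
r=np.linalg.norm(P[...,:2]-c,axis=-1); Z=P[...,2]; hsv=cv2.cvtColor(p,cv2.COLOR_BGR2HSV)
g=(r<.06)&(Z>.185)&(Z<.205); print("grip",g.sum(),rect(P[g][:,:2]),np.median(Z[g]))
l=(r<.06)&(Z>.155)&(Z<.167); print("lid",l.sum(),rect(P[l|g][:,:2]),np.median(Z[l]))
w=(r<.1)&(p.min(-1)>120)&(Z>.005)&(Z<.08); print("base",rect(P[w][:,:2])); q=P[w][:,:2]
hull=cv2.convexHull(np.float32(q))[:,0]; cc=circ(hull.astype(float)); print("hull circ",cc)
c=cc[0] if abs(cc[1]-.076)<.006 else c
r=np.linalg.norm(P[...,:2]-c,axis=-1)
sw=(r>.078)&(r<.1)&(Z>.015)&(Z<.07); v=P[sw][:,:2].mean(0)-c; print("switch",sw.sum(),np.degrees(np.arctan2(v[1],v[0])),np.hypot(*v))
lg=(r>.045)&(r<.06)&(Z>.086)&(Z<.11)
a=np.degrees(np.arctan2(P[...,1]-c[1],P[...,0]-c[0])); print("lug ang",np.histogram(a[lg],np.arange(-180,181,10))[0])
ring=(r>.043)&(r<.05)
for lo in range(-180,180,10):
    k=ring&(a>=lo)&(a<lo+10)&(Z<.11)
    if k.sum()>3: print(lo,k.sum(),Z[k].min().round(3),np.median(Z[k]).round(3),Z[k].max().round(3))
E
```

```text
grip 1154 (array([ 0.444 , -0.1564]), array([55.8, 15.8]), np.float32(74.7)) 0.1946913500029486
lid 3964 (array([ 0.4438, -0.1558]), array([78.5, 79.4]), np.float32(165.2)) 0.16085302220824887
base (array([ 0.4443, -0.1361]), array([107.8, 151.1]), np.float32(167.2))
hull circ (array([ 0.44035193, -0.15679069]), np.float64(0.07505297985956565))
switch 17 -173.7858533724737 0.07905580796108011
lug ang [ 4  7  0  0  0  0  0  0  0  0  0  0  0  2  4  0  1  0  0  0  2  6  5  4
 55 68  4  5  5  0  0  0  1  1  2  0]
-20 5 0.075 0.085 0.086
-10 21 0.072 0.073 0.075
0 39 0.043 0.073 0.074
10 35 0.071 0.073 0.075
20 32 0.084 0.085 0.086
30 44 0.084 0.085 0.086
40 44 0.084 0.085 0.088
50 43 0.083 0.085 0.086
60 40 0.084 0.094 0.095
70 48 0.085 0.094 0.096
80 43 0.084 0.085 0.087
90 47 0.046 0.085 0.087
100 43 0.045 0.085 0.086
110 46 0.044 0.073 0.075
120 35 0.044 0.073 0.074
130 35 0.044 0.073 0.074
140 43 0.045 0.084 0.087
150 30 0.084 0.085 0.087
160 26 0.084 0.085 0.087
170 16 0.084 0.085 0.086
```

Notches are centred near 5° and 125°, and the lug is at 75°, so the turn is +50°. I'll descend, grip lightly, turn and release.

```bash
cat > show.py <<'E'
from h import *
from rig import env,imaging
def jar(tag):
    for n in ("scene","side"):
        p,d=imaging.read_camera(n); P=cloud(d,imaging.camera_model(n)); Z=P[...,2]
        r=np.linalg.norm(P[...,:2]-[.442,-.158],axis=-1); l=(r<.041)&(r>.02)&(Z>.14)&(Z<.167)&(p.max(-1)<70)
        print(tag,n,"lid n,z",l.sum(),np.percentile(Z[l],[50,80]).round(4) if l.any() else None)
    s=env.get_state(); print(round(s["t"],2),"tcp",s["tcp_pos"].round(4) if hasattr(s["tcp_pos"],"round") else s["tcp_pos"],"F",np.round(s["ft_force"],1),"M",np.round(s["ft_torque"],2),"w",round(s["width"],3))
E
python3 - <<'E'
from rig import env,claw
from show import *
print("hit",env.move_straight([.443,-.158,.192],ori(-15.2),velocity=.1,until_force=8)); jar("down")
claw.gripper_to(0,20); jar("grip")
q=np.array(env.get_state()["joints"])
for k in (20,40,50):
    t=q.copy(); t[6]+=np.radians(k); env.goto_joints(t); s=env.get_state(); print(k,np.round(s["ft_force"],1),np.round(s["ft_torque"],2))
jar("turned")
E
```

```text
hit False
down scene lid n,z 344 [0.1612 0.1631]
down side lid n,z 221 [0.1571 0.1588]
5.05 tcp [ 0.4433 -0.1581  0.1925] F [-0.1  0.1  0. ] M [0.06 0.06 0.02] w 1.002
grip scene lid n,z 335 [0.1614 0.1633]
grip side lid n,z 191 [0.1572 0.1585]
5.78 tcp [ 0.4431 -0.158   0.192 ] F [ 0.4 -0.1  0.3] M [ 0.   -0.09  0.11] w 0.178
20 [-0.6  0.6 -0.3] [0.11 0.16 0.08]
40 [-0.5 -0.7 -0.7] [0.   0.02 0.01]
50 [-0.5  0.8 -4.2] [-0.05 -0.03 -0.  ]
turned scene lid n,z 317 [0.1608 0.1631]
turned side lid n,z 166 [0.1572 0.1585]
7.03 tcp [ 0.4428 -0.158   0.1918] F [-0.4  0.5 -4.4] M [-0.02  0.03  0.03] w 0.181
```

F_z fell to -4.2 N, so the gripper now carries the jar's weight and the lugs are over the notches. I'll lower it gently, then release.

```bash
python3 - <<'E'
from rig import env,claw
from show import *
x=np.array(env.get_state()["tcp_pos"])
print("hit",env.move_straight([x[0],x[1],x[2]-.010],velocity=.02,until_force=6)); jar("low")
claw.gripper_to(1.0); env.pause(.3); jar("open")
y=np.array(env.get_state()["tcp_pos"]); env.move_straight([y[0],y[1],.31],velocity=.2); env.pause(.2); jar("up")
m=imaging.camera_model("wrist"); p,d=imaging.read_camera("wrist"); P=cloud(d,m); Z=P[...,2]
r=np.linalg.norm(P[...,:2]-[.442,-.158],axis=-1)
g=(r<.06)&(Z>.172)&(Z<.205); print("grip",g.sum(),rect(P[g][:,:2]),np.median(Z[g]))
l=(r<.039)&(Z>.14)&(Z<.167); print("lid z",np.median(Z[l])); A=np.c_[P[l][:,:2]-[.442,-.158],np.ones(l.sum())]; print("tilt",np.linalg.lstsq(A,Z[l],rcond=None)[0])
q,_=imaging.read_camera("scene"); q2,_=imaging.read_camera("side")
f=lambda i,u,v:cv2.resize(i[v-50:v+50,u-50:u+50],(400,400),interpolation=cv2.INTER_CUBIC)
cv2.imwrite("pics/end.png",np.hstack([f(q,286,225),f(q2,279,230)]))
E
```

```text
hit False
low scene lid n,z 308 [0.1514 0.1534]
low side lid n,z 169 [0.1476 0.1487]
7.79 tcp [ 0.443  -0.158   0.1819] F [ 0.3  0.2 -3.9] M [-0.02  0.01  0.05] w 0.179
open scene lid n,z 259 [0.1488 0.1513]
open side lid n,z 138 [0.1454 0.1472]
8.87 tcp [ 0.4428 -0.158   0.1818] F [ 0.2 -0.4  0.2] M [-0.04 -0.   -0.03] w 1.004
up scene lid n,z 308 [0.1494 0.1516]
up side lid n,z 152 [0.1453 0.1466]
9.96 tcp [ 0.4425 -0.1579  0.3093] F [-0.6 -0.5  0. ] M [-0.04  0.03  0.02] w 1.0
grip 1215 (array([ 0.4407, -0.1562]), array([15.7, 55.7]), np.float32(125.2)) 0.1826666242662367
lid z 0.14890495547985655
tilt [-0.00794543  0.01484891  0.14894662]
```

View pics/end.png

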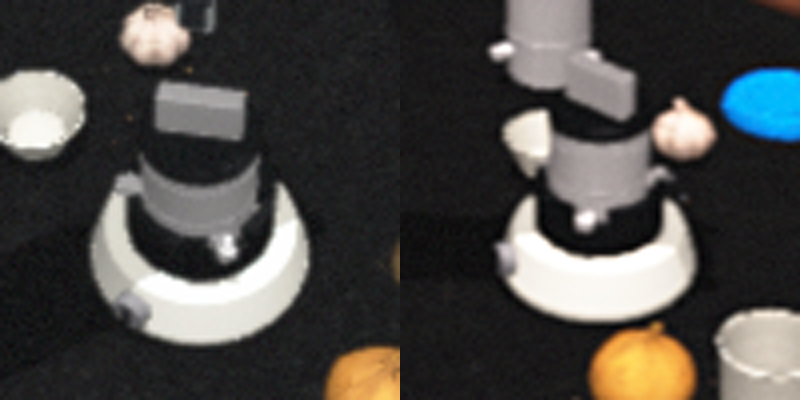

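The lid dropped 12 mm, from 0.1609 to 0.1489 m. The picture shows the front lug sitting in its notch, at (225,245) on the left and (585,218) on the right. The jar is upright, the gripper is clear and the tall jar hasn't moved.

```bash
python3 -c "
from rig import env; env.finish_job(); print(env.get_state()['t'])"
```

```text
the job is handed in; nothing more can be done
the job is handed in; nothing more can be done
```

The short jar now sits fully down on the mixer base with its lugs in the notches, and I've handed the job in. I gripped the lid bar at 20 N, turned it +50°, lowered it 10 mm while gripped, let go, and backed straight up at about 10 s of robot time.

**Last checks**
- **Height:** the lid went from 0.161 m to 0.149 m, a 12 mm drop. That puts the jar's origin about 49 mm above the base's.
- **Position:** the grip centre measured (0.441, -0.156), within about 2 mm of the base axis.
- **Turn:** the bar read 125.2°, in line with the notch at about 125°.
- **Tilt:** about 1° from the lid's slope, which is within measurement noise.
- **Forces:** the force on the tool stayed under about 5 N at every reading.
- **Surroundings:** the gripper was clear, and the tall jar hadn't visibly moved in the last picture. I did not measure its position.

**Where readings disagreed**
- **Lid height:** the side camera read it about 4 mm lower than the other two both before and after the turn, but saw the same 12 mm drop.
- **Base angle:** the first estimates, from the switch and the visible notch, were 6–16°. The closer wrist-camera depth gave about 5°, which I used.

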